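# Wedge a ceramic test bar fast in the lab clamp

## Task

Take the long wedge out of its grey parking block, stand it in the slot of the bench clamp and let go, then tap it down with the black tapper until it stops going further and the ceramic bar is held fast. Tap gently and never press on after it has stopped: the bar is brittle. Do not drive the wedge in with the gripper itself; at the end stand the tapper upright on the bench again, and leave the short wedge and everything else where it is.

Things in the scene. Friction and masses are not known exactly. Their poses are not given: they have to be found in the camera images.
- wedge: Long one of two plain steel wedges, 92 mm tall, 110 g, standing tip down in the parking block. Symmetric (half turn about z). Width along its y 30 mm over the whole height: grip those flat faces. Thickness along x 7 mm at the tip, growing 1 mm per 6 mm to 20 mm at 78 mm; above that a head 24 x 30 x 14 mm. Origin: centre of the tip's underside; z up to the head.
- wedge_head (a point): Middle of the long wedge's flat top, 92 mm above its tip: tap here.
- short_wedge: The spare steel wedge in the other pocket: same tip, width and taper but only 58 mm tall, with head. Origin: centre of the tip's underside. Leave it alone. The two pockets may be swapped.
- rack: Grey plastic parking block fixed to the bench, 130 (x) by 56 (y) by 30 mm, origin at the centre of its underside. Two pockets at x = -33 and +33 mm, 14 by 35 mm wide and 24 mm deep, floors 6 mm above the bench; a wedge stands loosely in each, its x along the block's x.
- clamp: Aluminium wedge clamp fixed to the bench, base plate 165 (x) by 100 (y) mm, 78 mm tall. Origin on the bench below the middle of the slot. Along x: fixed end block (-34 to -6 mm), slot, sliding steel jaw (to +42 mm), bar, end stop; base ends at -53 and +112 mm. Side cheeks 10 mm thick close the slot at y = +-17.5 mm.
- slot_mouth (a point): Middle of the slot's mouth in the clamp's top, 78 mm above the bench, axes as the clamp's. Mouth 12.5 mm along x (to 1 mm more if the jaw starts open) by 35 mm along y; the two x faces close in with depth at the wedge's own taper. The wedge goes in upright, its x along the clamp's x. Let in loosely it hangs 33 to 40 mm deep and stands there by itself.
- jaw (a joint): Jaw travel towards the bar in m: 0 to 0.001 at the start, 0.0022 to 0.0059 with the bar pinched; stays where pushed. It moves 1 mm per 6 mm of wedge depth (the wedge itself goes 0.5 mm along x). Driving takes 2 to 8 N on the head; 46 to 69 mm deep the bar is pinched and resistance climbs steeply: only felt, not seen. A slow 10 to 15 N then clamps it well; it stays jammed.
- bar: White ceramic test bar, 14 (x) by 90 (y) by 24 mm, 110 g, brittle, loose on the clamp's bed (20 mm above the bench), 2.2 to 5.9 mm of play in all. Origin: centre of its underside. An end stop block (26 x 60 x 40 mm) stands behind it, set differently each time. The bar cracks if the clamp presses it with over 38 N, which a slow push of 25 N on the wedge head brings about.
- tapper: Black plastic hand tapper standing upright on the bench, 120 mm tall, 220 g, round: foot 38 mm in diameter up to 28 mm, narrowing to a straight shank of 28 mm diameter from 34 to 112 mm height (grip it there). Its flat underside is the tapping face. Origin: centre of the underside; z up.
- spare_bar: A second white ceramic bar, same size, lying on the bench beyond the clamp: leave it.
- reagent: Amber bottle, 60 mm in diameter, 130 mm tall, standing on the far part of the bench: leave it.
- powder_jar: White jar, 54 mm in diameter, 70 mm tall: leave it.
- weight_ring: Brass ring weight, 44 mm in diameter, 16 mm high, on the bench to the robot's right: leave it.
- driver: Screwdriver with a grey handle lying on the bench to the robot's right: leave it.
- dish: Shallow glass dish, 90 mm in diameter, 20 mm high, to the robot's left: leave it.

How it is judged (in metres and radians):
On the way, in this order (a step that is already met when the one before it is completed fails the run):
1. the long wedge stands in the slot, let go of (horizontal distance between wedge and slot_mouth below 0.008 m and z of wedge in the frame of slot_mouth below -0.02 m and angle between wedge's own z axis and vertical below 0.2 rad and contact force between the fingers and wedge below 0.1 N), for 0.2 s.
2. the tapper is pressed on the wedge (contact force between tapper and wedge above 1.5 N).
3. the jaw has been driven against the bar and holds it (value of joint jaw above 0.002 m and contact force between clamp and bar above 5 N and contact force between tapper and wedge below 0.1 N), for 0.2 s.
At the end, for the whole second after the job is handed in: The long wedge stands upright (within 0.12 rad) in the slot, at least 42 mm deep, and is jammed: the jaw, moved by more than 2 mm, presses on the bar with more than 5 N with nothing pushing on the wedge; the tapper stands upright on the bench (within 0.1 rad), at rest (value of joint jaw above 0.002 m and contact force between clamp and bar above 5 N and z of wedge in the frame of slot_mouth below -0.042 m and horizontal distance between wedge and slot_mouth below 0.008 m and angle between wedge's own z axis and vertical below 0.12 rad and angle between tapper's own z axis and vertical below 0.1 rad and height (world z) of tapper below 0.005 m and linear speed of tapper below 0.02 m/s and linear speed of wedge below 0.01 m/s); the robot touches nothing.
It fails at once if the brittle bar is overloaded (pressed with more than 38 N) (contact force between clamp and bar above 38 N).
It fails at once if the wedge is driven home with the gripper instead of the tapper (contact force between the fingers and wedge above 1 N and value of joint jaw above 0.002 m).
It fails at once if the short wedge is taken or pushed about (distance of short_wedge from where it was at the start of the episode above 0.02 m).
It fails at once if a bystander is moved (distance of any of spare_bar, reagent, powder_jar, weight_ring, driver, dish from where it was at the start of the episode above 0.02 m).
It fails at once if the bar is knocked out of the clamp (angle between bar's own z axis and vertical above 0.3 rad or horizontal distance between bar and slot_mouth above 0.075 m).
It also fails if it takes over 72 s, if anything falls off the work surface, if the arm or the gripper's body presses on something with over 40 N, if the wrist force passes 120 N, or if a joint passes its speed limit or range.

## Robot

A 6-joint arm with a two-finger parallel gripper is mounted at the origin on the work surface. World frame = base frame: x ahead of the robot, y to its left, z up, the work surface at z = 0. Lengths are in mm, angles in rad, forces in N, time in s.
With the tool pointing down it reaches from about 375 to 975 mm from the base axis. Payload 3.8 kg.
Tool frame: the origin (TCP) lies midway between the tips of the shut fingers; the grasp point (between the pads) lies 19 mm behind it (robot.grip_point_offset is the distance from the TCP to the grasp point, in mm); x points along the fingers, z is the direction in which the jaws open and shut, and the axes are right-handed (so a half turn about x gives the same grasp; the last joint's range is limited). The gripper opens to 88 mm and grips with 3 to 60 N. Pads are 18 mm wide; open, the fingers measure 123 mm over their backs; the gripper's body (75 mm by 187 mm) begins 45 mm behind the grasp point.
Start: joints at [-1.148, 0.264, 1.604, -0, 1.274, -0.037], TCP at [299.538, -604.893, 238.706] pointing down, gripper open.
Joint ranges: [-2.63, 2.63], [-0.94, 2.18], [0.31, 2.57], [-1.31, 4.45], [0, 2.66], [-2.55, 2.55]. Speed limits (rad/s): [2.57, 2.57, 3.14, 3.14, 3.14, 3.14].

## Interface

Orientations are given as a rotation vector (axis times angle).
In Python, from station import robot gives the robot as it stands.
- The arm moves only by the tool arm_command, never from a script. Its argument "plan" is text: rows parted by semicolons, each of 7 numbers parted by spaces: the turn, a rotation vector about the tool's x, y, z in degrees, then the shift along the tool's x, y, z in m, then the closure, from 0 (fully open) to 1 (shut). A call has 1 to 12 rows; each row shifts and turns the commanded pose from where the row before left it, along the tool's axes as they then stand; what a row does not reach is not made up. A row lasts 1/10 s, in which the tool goes at most 50 mm and 8.59 degrees, less where a joint would pass 70% of its speed; a pose out of reach is approached as far as the arm can. A call with a gripper value outside its range is refused whole. The fingers move at their own pace and stop on an object; "force" is the grip in N (left out, the last holds). Time passes only in rows, so rows that do not move let the fingers close. It gives the time, the measured TCP pose, the force and the opening at its end, in the units of the state.
- robot.read_state(): the state, without advancing time (a new reading comes with each control period).
- robot.read_camera(name): name is "scene" or "top" or "wrist"; returns a dict with "color" (400x640x3 uint8, red, green, blue), "vfov" (degrees; the focal length in pixels is half the picture's height over the tangent of half this angle, whatever the lens; pixels are square), "cx", "cy" (the principal point, pixels), "position" and "attitude" of the camera in the world; the wrist camera has in their place "tool_from_camera" (4x4, takes a point from camera to tool coordinates, whose origin is the TCP and whose axes are the tool frame's). Camera axes: x right, y down, z forward; pixel columns grow to the right and rows downward; lengths in mm; the calibration is good to about 2 mm. The wrist camera is an equidistant fisheye: a pixel r from the principal point sees the ray r / f radians off the axis. A picture is of the moment at which its call begins: read the wrist's pose just before it. There is no depth.
- robot.job_done(): hands the job in, once; it reports no verdict.
The state is a dict: "clock": time; "q": joint angles; "joint_vel": joint speeds; "joint_torque": joint torques, N m; "tool_pos": TCP position; "orientation": TCP orientation; "force": force on the tool from outside, world axes, zero at the start; "ft_torque": the same for the moment, N m; "width": opening from 0.0 (shut) to 1.0 (fully open).
Only numpy, scipy, OpenCV 4.12 (cv2) and the standard library are available. Lean on these libraries where they do the work, as an engineer would, in place of code of your own. Each camera call takes 0.05 s, during which the arm holds its last target.

## Working session

There is one attempt and no reset: what is moved stays moved. The work goes in short steps, Python scripts to look and compute and a tool call to move; the robot and the scene stay as the last step left them, time stands still between calls to the robot, and variables do not carry over. Pictures are saved under pics/ and viewed, and the job is handed in when it is done.

Besides the shell and the picture viewer there is one more tool, called after "Call:" as name(argument=value, ...) on one line, values as JSON. arm_command: Moves the arm, as the interface text tells. Its arguments: {"type":"object","properties":{"plan":{"type":"string"},"force":{"type":"number"}},"required":["plan"]}

```bash
ls; mkdir -p pics
python3 - <<'E'
from station import robot
import cv2
s=robot.read_state(); print(s)
for n in ["scene","top","wrist"]:
    c=robot.read_camera(n); cv2.imwrite(f"pics/{n}0.png",c["color"][:,:,::-1]); print(n,{k:v for k,v in c.items() if k!="color"})
E
```

```text
pics
{'clock': 0.0, 'q': array([-1.14791283e+00,  2.64752391e-01,  1.60537392e+00,  6.56102156e-06,
        1.27368991e+00, -3.69189497e-02]), 'joint_vel': array([-0.00154377, -0.00079144,  0.00035561, -0.00052447, -0.00053266,
       -0.00078296]), 'joint_torque': array([-1.37119652e-03, -5.02119541e+01, -3.56874633e+01,  7.28559005e-02,
        2.94594665e-02, -1.64319749e-04]), 'tool_pos': array([ 299.24238406, -604.25157441,  237.38855867]), 'orientation': array([ 0.865455  ,  1.39419392, -0.86341136]), 'force': array([0.25773467, 0.14840317, 0.97103297]), 'ft_torque': array([-0.01991042,  0.00089435, -0.0247328 ]), 'width': 0.9991096548612718}
scene {'vfov': 43.81739300484929, 'cx': 315.47556653676844, 'cy': 196.90270897176038, 'position': array([1249.57069229,  802.18285825, 1101.09177972]), 'attitude': array([-0.92471927, -2.5197274 ,  1.05922719])}
top {'vfov': 57.54159054929365, 'cx': 322.88346641265287, 'cy': 200.95369822725635, 'position': array([499.51596292, -15.53727628, 998.6820857 ]), 'attitude': array([-2.17922707,  2.16417099, -0.1039097 ])}
wrist {'vfov': 65.70646984690485, 'cx': 323.5923811153561, 'cy': 201.39252210092107, 'tool_from_camera': array([[ 1.27781082e-04, -3.13044817e-01,  9.49738346e-01,
        -1.46394193e+02],
       [ 3.25106256e-04, -9.49738291e-01, -3.13044842e-01,
         8.23392781e+01],
       [ 9.99999939e-01,  3.48767087e-04, -1.95857579e-05,
         1.05685619e+00],
       [ 0.00000000e+00,  0.00000000e+00,  0.00000000e+00,
         1.00000000e+00]])}
```

View pics/scene0.png

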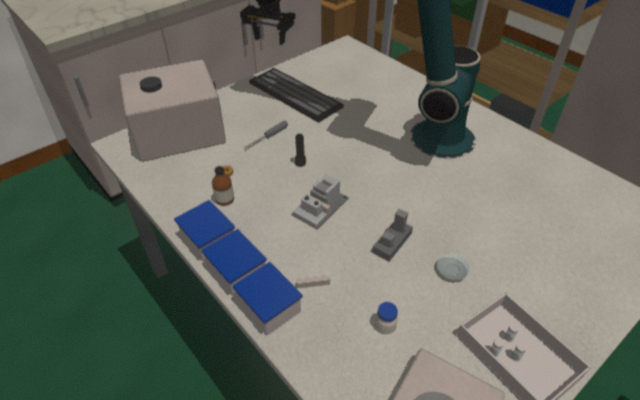

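View pics/top0.png

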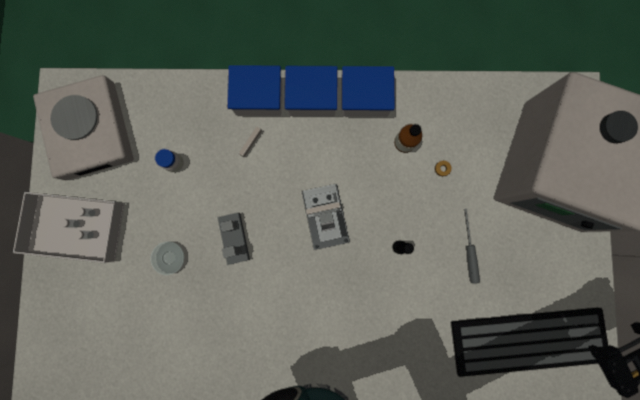

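View pics/wrist0.png

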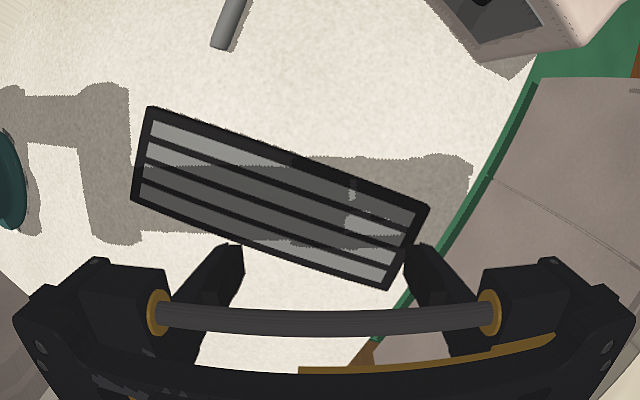

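The top view shows the clamp near (325,215), the rack near (234,238) and the tapper near (403,247). I'll zoom in on these.

```bash
cat > h.py <<'E'
import numpy as np, cv2
from scipy.spatial.transform import Rotation as R
from station import robot
def ray(c,uv,Twt=None):
    u,v=uv; h=c["color"].shape[0]; f=h/2/np.tan(np.radians(c["vfov"])/2)
    x,y=u-c["cx"],v-c["cy"]
    if "tool_from_camera" in c:
        r=np.hypot(x,y); th=r/f; d=np.array([np.sin(th)*x/max(r,1e-9),np.sin(th)*y/max(r,1e-9),np.cos(th)])
        T=Twt@c["tool_from_camera"]; return T[:3,3],T[:3,:3]@d
    d=np.array([x/f,y/f,1.]); d/=np.linalg.norm(d)
    return np.array(c["position"]),R.from_rotvec(c["attitude"]).as_matrix()@d
def plane(c,uv,z,Twt=None):
    o,d=ray(c,uv,Twt); return (o+d*(z-o[2])/d[2])
def pose(s):
    T=np.eye(4); T[:3,:3]=R.from_rotvec(s["orientation"]).as_matrix(); T[:3,3]=s["tool_pos"]; return T
def project(c,P,Twt=None):
    f=c["color"].shape[0]/2/np.tan(np.radians(c["vfov"])/2)
    if "tool_from_camera" in c: T=Twt@c["tool_from_camera"]
    else:
        T=np.eye(4);T[:3,:3]=R.from_rotvec(c["attitude"]).as_matrix();T[:3,3]=c["position"]
    p=np.linalg.inv(T)@np.append(P,1)
    if "tool_from_camera" in c:
        r=np.hypot(p[0],p[1]); th=np.arctan2(r,p[2]); return c["cx"]+f*th*p[0]/r, c["cy"]+f*th*p[1]/r
    return c["cx"]+f*p[0]/p[2], c["cy"]+f*p[1]/p[2]
E
python3 - <<'E'
from h import *
im=cv2.imread("pics/top0.png"); cv2.imwrite("pics/top0z.png",cv2.resize(im[170:270,205:425],None,fx=3.6,fy=3.6,interpolation=cv2.INTER_CUBIC))
im=cv2.imread("pics/scene0.png"); cv2.imwrite("pics/scene0z.png",cv2.resize(im[120:280,270:430],None,fx=3.7,fy=3.7,interpolation=cv2.INTER_CUBIC))
c=robot.read_camera("top")
for uv,z in [((325,215),78),((234,238),30),((403,247),0),((403,247),120)]: print(uv,plane(c,uv,z))
print(pose(robot.read_state()))
E
```

```text
(325, 215) [552.79047097 -20.19818821  78.        ]
(234, 238) [492.98432538 219.95682718  30.        ]
(403, 247) [ 471.61867415 -233.39485473    0.        ]
(403, 247) [ 474.97076657 -207.21744573  120.        ]
[[-5.83478781e-04  8.96160724e-01  4.43729216e-01  2.99349515e+02]
 [ 1.30421241e-03  4.43729596e-01 -8.96159776e-01 -6.04494207e+02]
 [-9.99998979e-01  5.58269369e-05 -1.42769074e-03  2.37862784e+02]
 [ 0.00000000e+00  0.00000000e+00  0.00000000e+00  1.00000000e+00]]
```

View pics/top0z.png

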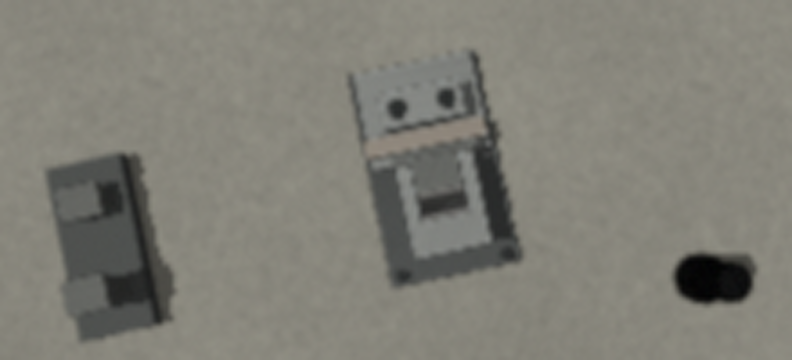

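View pics/scene0z.png

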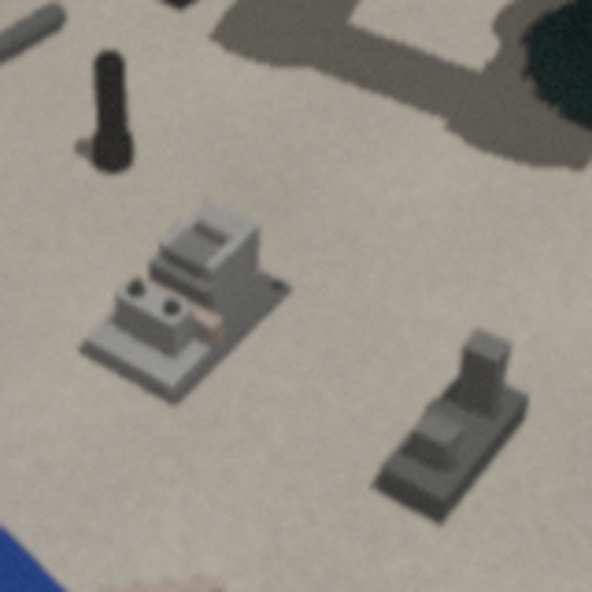

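```bash
cat >> h.py <<'E'
def delta(target_pos, yaw_deg, s=None):
    """tool x down, tool z heading = yaw-90, tool y heading = yaw"""
    s=s or robot.read_state(); T=pose(s); a=np.radians(yaw_deg)
    y=np.array([np.cos(a),np.sin(a),0]); x=np.array([0,0,-1.]); z=np.cross(x,y)
    Rt=np.stack([x,y,z],1); rel=R.from_matrix(T[:3,:3].T@Rt).as_rotvec(degrees=True)
    sh=T[:3,:3].T@(np.array(target_pos)-T[:3,3])
    print("rot deg",rel.round(2),"shift mm in current tool axes",sh.round(1), "in target axes",(Rt.T@(np.array(target_pos)-T[:3,3])).round(1))
E
python3 - <<'E'
from h import *
c=robot.read_camera("top")
g=lambda u,v:(205+(u)/3.6,170+(v)/3.6)
def yaw(a,b,z):
    A=plane(c,g(*a),z);B=plane(c,g(*b),z); d=B-A; print(A.round(0),B.round(0),np.degrees(np.arctan2(d[1],d[0])),np.linalg.norm(d))
yaw((80,340),(47,170),30);yaw((157,322),(123,153),30); yaw((157,322),(80,340),30)
yaw((521,258),(393,286),10); yaw((464,210),(420,217),78)
A=plane(c,g(441,203),78);print(A)
print(plane(c,g(735,280),0),plane(c,g(697,278),120))
delta([A[0],A[1],238],11)
E
```

```text
[424. 236.  30.] [548. 264.  30.] 12.901104689754677 127.15074966674139
[437. 180.  30.] [561. 208.  30.] 12.968509511885891 126.75662281886387
[437. 180.  30.] [424. 236.  30.] 103.47746517341992 57.44609484235858
[485. -88.  10.] [464.   8.  10.] 102.6468685293496 98.10866243223265
[519. -43.  78.] [514. -12.  78.] 99.41025926378855 31.19733213788249
[524.08043805 -26.68787133  78.        ]
[ 469.6349619  -250.14029396    0.        ] [ 474.36953487 -196.70375244  120.        ]
rot deg [ 1.534e+01 -6.000e-02  1.000e-02] shift mm in current tool axes [   0.5  457.8 -418.2] in target axes [ 1.000e-01  3.308e+02 -5.244e+02]
```

Call:
arm_command(plan="0 0 0 0 0.034 -0.031 0;0 0 0 0 0.034 -0.031 0;0 0 0 0 0.034 -0.031 0;0 0 0 0 0.034 -0.031 0;0 0 0 0 0.034 -0.031 0;0 0 0 0 0.034 -0.031 0;0 0 0 0 0.034 -0.031 0;0 0 0 0 0.034 -0.031 0;0 0 0 0 0.034 -0.031 0;0 0 0 0 0.034 -0.031 0;0 0 0 0 0.034 -0.031 0;0 0 0 0 0.034 -0.031 0")

```text
clock: 1.45
tool_pos: [500.4, -88.6, 238.9]
orientation: [0.864, 1.392, -0.864]
force: [0.6, -0.9, 0.1]
width: 0.999
```

Run:
```python
from h import *
s=robot.read_state();print(s['clock'],s['tool_pos']);delta([524,-27,190],12.9)
```

```text
1.45 [500.41098186 -88.64241493 238.94973848]
rot deg [13.44  0.03 -0.03] shift mm in current tool axes [ 49.   48.5 -44.8] in target axes [ 48.9  36.8 -54.8]
```

Call:
arm_command(plan="6.7 0 0 0.015 0 0 0;6.7 0 0 0.034 0 0 0;0 0 0 0 0.018 -0.027 0;0 0 0 0 0.018 -0.027 0;0 0 0 0 0 0 0;0 0 0 0 0 0 0")

```text
clock: 2.05
tool_pos: [523.0, -29.4, 189.6]
orientation: [1.039, 1.308, -1.04]
force: [0.2, 0.2, -0.4]
width: 0.997
```

```bash
cat >> h.py <<'E'
def shot(n,name):
    s=robot.read_state(); c=robot.read_camera(n); cv2.imwrite(f"pics/{name}.png",c["color"][:,:,::-1]); T=pose(s)
    import pickle; pickle.dump((c,T),open(f"pics/{name}.pkl","wb")); return s,c,T
def load(name):
    import pickle; return pickle.load(open(f"pics/{name}.pkl","rb"))
E
python3 - <<'E'
from h import *
s,c,T=shot("wrist","w1"); print(s['tool_pos'],s['joint_vel'].round(3)); print(T.round(3))
E
```

```text
[523.04206655 -29.4093151  189.62836985] [-0.025 -0.007  0.006 -0.004  0.003 -0.001]
[[-0.00000e+00  9.74000e-01  2.26000e-01  5.23042e+02]
 [-0.00000e+00  2.26000e-01 -9.74000e-01 -2.94090e+01]
 [-1.00000e+00 -0.00000e+00  0.00000e+00  1.89628e+02]
 [ 0.00000e+00  0.00000e+00  0.00000e+00  1.00000e+00]]
```

View pics/w1.png

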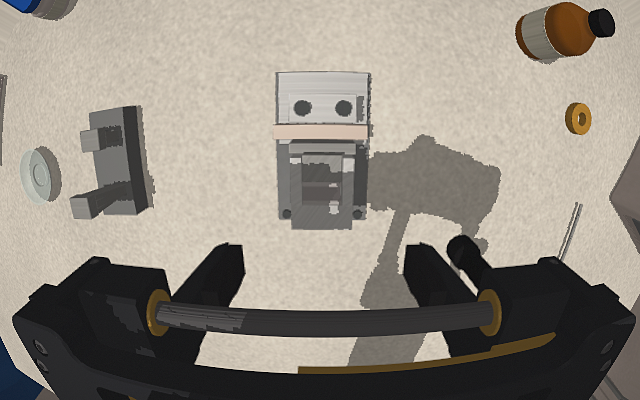

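Run:
```python
from h import *
im=cv2.imread("pics/w1.png"); cv2.imwrite("pics/w1z.png",cv2.resize(im[120:240,260:390],None,fx=5,fy=5,interpolation=cv2.INTER_CUBIC))
```

```text
(no output)
```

View pics/w1z.png

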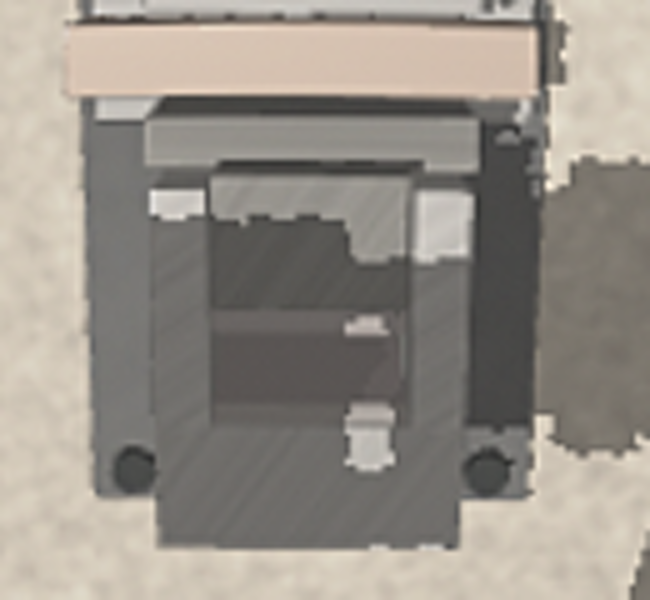

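Run:
```python
from h import *
c,T=load("w1")
for nm,(u,v) in dict(near=(308,547),r425=(308,425),r405=(308,405),r335=(308,335),r310=(308,310),jawfar=(308,175),L425=(211,425),R425=(410,425),L335=(211,335),R335=(408,335),cheekL=(157,547),cheekR=(459,547),cfL=(150,187),cfR=(473,190),cornL=(152,425),cornR=(468,425)).items():
    P=plane(c,(260+u/5-0.4,120+v/5-0.4),78,T); q=np.linalg.inv(T)@np.append(P,1); print(nm,P.round(1),"tool y %.1f z %.1f"%(q[1],q[2]))
```

```text
near [494.6 -34.7  78. ] tool y -28.8 z -1.3
r425 [517.4 -29.5  78. ] tool y -5.5 z -1.3
r405 [521.  -28.6  78. ] tool y -1.8 z -1.3
r335 [533.4 -25.8  78. ] tool y 11.0 z -1.2
r310 [537.8 -24.8  78. ] tool y 15.4 z -1.2
jawfar [560.7 -19.5  78. ] tool y 39.0 z -1.2
L425 [513.5 -12.8  78. ] tool y -5.5 z -18.4
R425 [521.4 -47.   78. ] tool y -5.5 z 16.7
L335 [529.6  -9.4  78. ] tool y 11.0 z -18.0
R335 [537.3 -42.6  78. ] tool y 11.0 z 16.1
cheekL [488.3  -7.9  78. ] tool y -29.0 z -28.8
cheekR [500.7 -61.4  78. ] tool y -28.9 z 26.1
cfL [552.8   6.1  78. ] tool y 37.1 z -27.9
cfR [564.6 -47.2  78. ] tool y 36.5 z 26.7
cornL [511.1  -2.6  78. ] tool y -5.5 z -28.9
cornR [523.8 -57.   78. ] tool y -5.5 z 27.0
```

Run:
```python
from h import *
c,T=load("w1")
im=cv2.imread("pics/w1.png"); cv2.imwrite("pics/w1r.png",cv2.resize(im[90:230,60:170],None,fx=4,fy=4,interpolation=cv2.INTER_CUBIC))
P=plane(c,(84,207),98,T);print(P)
delta([P[0],P[1],210],13)
```

```text
[465.50326522 209.54446719  98.        ]
rot deg [-0.01  0.02  0.02] shift mm in current tool axes [ -20.4   -2.1 -246.3] in target axes [ -20.3   -2.1 -246.3]
```

View pics/w1r.png

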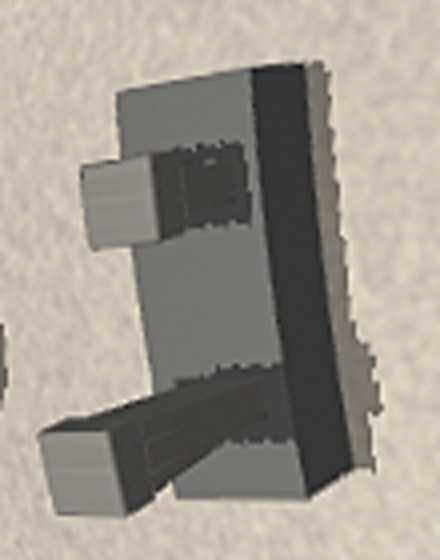

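Call:
arm_command(plan="0 0 0 -0.020 0 -0.035 0;0 0 0 0 0 -0.035 0;0 0 0 0 -0.007 -0.035 0;0 0 0 0 0 -0.035 0;0 0 0 0 0 -0.035 0;0 0 0 0 0 -0.035 0;0 0 0 0 0 -0.035 0;0 0 0 0 0 0 0;0 0 0 0 0 0 0")

```text
clock: 3.0
tool_pos: [461.4, 206.9, 209.8]
orientation: [1.04, 1.307, -1.041]
force: [-0.1, 0.4, 0.0]
width: 1.003
```

Run:
```python
from h import *
s,c,T=shot("wrist","w2"); print(s['tool_pos'],T.round(3))
im=cv2.imread("pics/w2.png"); cv2.imwrite("pics/w2z.png",cv2.resize(im[60:240,230:400],None,fx=4,fy=4,interpolation=cv2.INTER_CUBIC)[:600])
```

```text
[461.3724509  206.86843733 209.84500157] [[ 0.00000e+00  9.74000e-01  2.25000e-01  4.61372e+02]
 [-1.00000e-03  2.25000e-01 -9.74000e-01  2.06868e+02]
 [-1.00000e+00  0.00000e+00  1.00000e-03  2.09845e+02]
 [ 0.00000e+00  0.00000e+00  0.00000e+00  1.00000e+00]]
```

View pics/w2z.png

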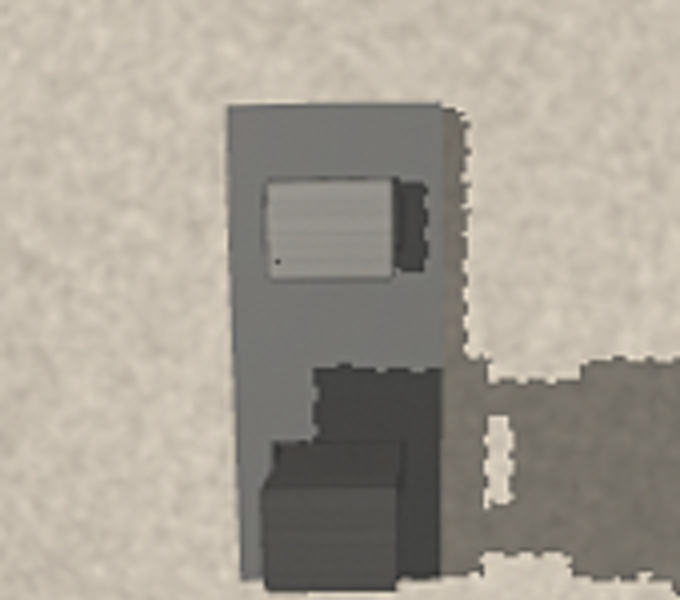

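View pics/w2.png

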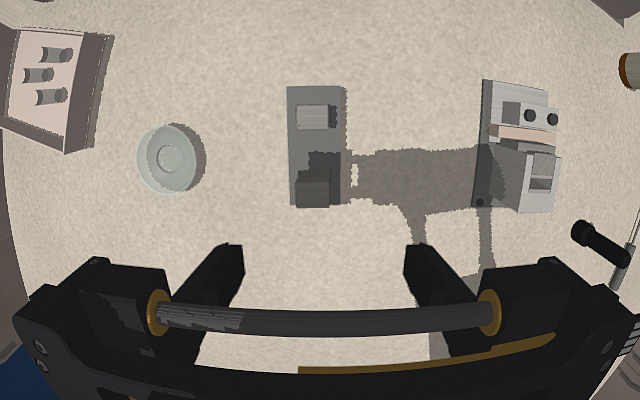

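Run:
```python
from h import *
c,T=load("w2")
def q(u,v,z):
    P=plane(c,(230+u/4-.4,60+v/4-.4),z,T); r=np.linalg.inv(T)@np.append(P,1); return P.round(1),r[1:3].round(1)
for p in [(262,488),(398,488),(262,590),(396,590)]: print(p,q(*p,98))
for p in [(228,105),(441,105),(241,578),(441,578)]: print(p,q(*p,30))
```

```text
(262, 488) (array([471.1, 233.4,  98. ]), array([ 15.4, -23.8]))
(398, 488) (array([477.6, 204.8,  98. ]), array([15.4,  5.6]))
(262, 590) (array([448.2, 228.8,  98. ]), array([ -7.9, -24.4]))
(396, 590) (array([454.9, 199.9,  98. ]), array([-7.9,  5.3]))
(228, 105) (array([551.4, 266. ,  30. ]), array([101. , -37.5]))
(441, 105) (array([563.3, 212.2,  30. ]), array([100.5,  17.6]))
(241, 578) (array([425.7, 236.3,  30. ]), array([-28.2, -36.9]))
(441, 578) (array([438.3, 182. ,  30. ]), array([-28.2,  18.9]))
```

Call:
arm_command(plan="0 0 0 0 0.0037 -0.0093 0;0 0 0 0.035 0 0 0;0 0 0 0.035 0 0 0;0 0 0 0.035 0 0 0;0 0 0 0.03 0 0 0;0 0 0 0.02 0 0 0;0 0 0 0 0 0 0;0 0 0 0 0 0 0")

```text
clock: 3.85
tool_pos: [463.3, 216.8, 54.8]
orientation: [1.042, 1.307, -1.043]
force: [0.5, 0.1, -1.1]
width: 1.0
```

Run:
```python
from h import *
s,c,T=shot("wrist","w3"); print(s['tool_pos'],s['force']); delta([465.5-461.4+461.4,0,54],13)
```

```text
[463.28855618 216.80857697  54.79070137] [ 0.51226716  0.11406867 -1.1040229 ]
rot deg [-0.12 -0.02 -0.09] shift mm in current tool axes [  1.6 -47.1 212.1] in target axes [  1.8 -47.5 212. ]
```

View pics/w3.png

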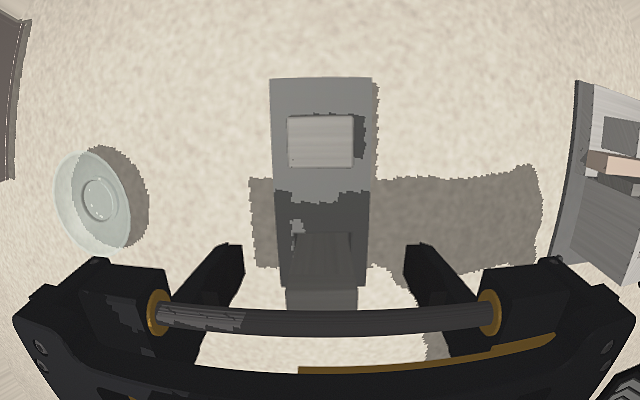

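Call:
arm_command(plan="0 0 0 0 0 0 1;0 0 0 0 0 0 1;0 0 0 0 0 0 1;0 0 0 0 0 0 1;0 0 0 0 0 0 1;0 0 0 0 0 0 1;0 0 0 0 0 0 1;0 0 0 0 0 0 1", force=25)

```text
clock: 4.7
tool_pos: [462.8, 217.3, 54.6]
orientation: [1.041, 1.308, -1.041]
force: [0.6, -0.9, -0.2]
width: 0.335
```

Call:
arm_command(plan="0 0 0 -0.01 0 0 1;0 0 0 -0.03 0 0 1;0 0 0 -0.035 0 0 1;0 0 0 -0.035 0 0 1;0 0 0 0 0 0 1")

```text
clock: 5.2
tool_pos: [466.7, 218.9, 171.1]
orientation: [1.048, 1.302, -1.032]
force: [1.9, -0.5, -1.1]
width: 0.333
```

Run:
```python
from h import *
s,c,T=shot("wrist","w4"); print(s['tool_pos'],s['force']); delta([527.6,-27.3,165],12.8)
```

```text
[466.70392824 218.9165207  171.10979778] [ 1.91801838 -0.4801764  -1.11500627]
rot deg [ 0.15 -0.06 -0.39] shift mm in current tool axes [  3.1   5.9 253.3] in target axes [  3.3   6.5 253.3]
```

View pics/w4.png

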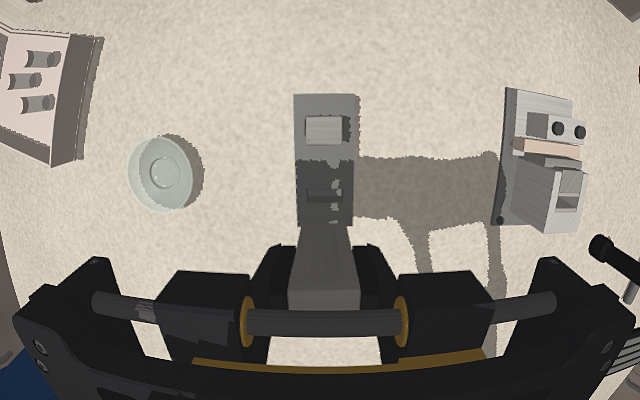

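Call:
arm_command(plan="0 0 0 0 0 0.03 1;0 0 0 0 0.006 0.04 1;0 0 0 0 0 0.04 1;0 0 0 0 0 0.04 1;0 0 0 0 0 0.04 1;0 0 0 0 0 0.04 1;0 0 0 0 0 0.023 1;0 0 0 0 0 0 1;0 0 0 0 0 0 1;0 0 0 0 0 0 1")

```text
clock: 6.25
tool_pos: [524.5, -27.0, 163.7]
orientation: [1.04, 1.31, -1.042]
force: [-0.7, -0.4, -1.1]
width: 0.338
```

Run:
```python
from h import *
s,c,T=shot("wrist","w5"); print(s['tool_pos'],s['force']); delta([527.6,-27.3,165],12.8)
```

```text
[524.46518556 -26.97150048 163.70809391] [-0.67362023 -0.37819109 -1.14492884]
rot deg [ 0.21 -0.05  0.08] shift mm in current tool axes [-1.   2.8  1.1] in target axes [-1.   2.8  1.1]
```

View pics/w5.png

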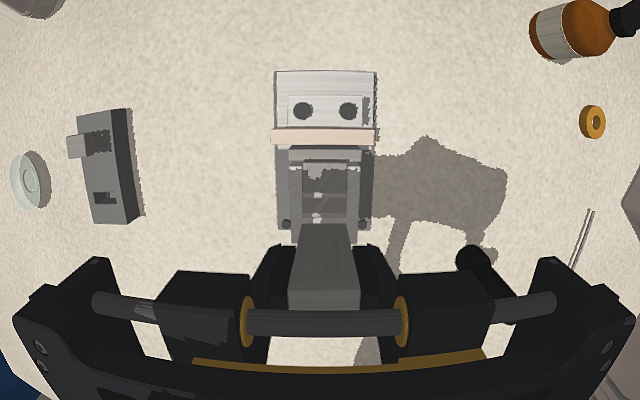

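Run:
```python
from h import *
im=cv2.imread("pics/w5.png"); cv2.imwrite("pics/w5z.png",cv2.resize(im[140:260,265:385],None,fx=5,fy=5,interpolation=cv2.INTER_CUBIC))
```

```text
(no output)
```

View pics/w5z.png

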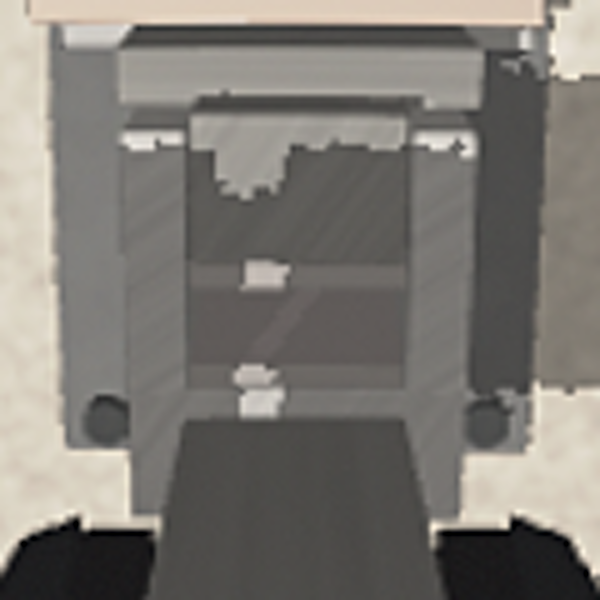

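Run:
```python
from h import *
c,T=load("w5")
def q(u,v,z):
    P=plane(c,(265+u/5-.4,140+v/5-.4),z,T); r=np.linalg.inv(T)@np.append(P,1); return r.round(1)[:3]
z=T[2,3]-48.6
for p in [(181,420),(407,420)]: print("tip",q(*p,z))
for p in [(185,388),(407,388),(298,365),(298,290),(298,262),(188,275),(408,275),(132,514),(462,514),(119,130),(477,130)]: print(p,q(*p,78))
```

```text
tip [ 48.6   2.3 -14.7]
tip [48.6  2.4 16.1]
(185, 388) [ 85.7  -7.4 -16.9]
(407, 388) [85.7 -7.3 18.9]
(298, 365) [85.7 -3.4  1.3]
(298, 290) [85.7  9.2  1.3]
(298, 262) [85.7 13.8  1.3]
(188, 275) [ 85.7  11.7 -16. ]
(408, 275) [85.7 11.7 18.6]
(132, 514) [ 85.8 -30.  -26.3]
(462, 514) [ 85.7 -29.9  28.7]
(119, 130) [ 85.7  34.9 -26.2]
(477, 130) [85.6 35.  28.7]
```

Call:
arm_command(plan="0 0 0 0 0.0043 0.0006 1;0 0 0 0.01 0 0 1;0 0 0 0.015 0 0 1;0 0 0 0.005 0 0 1;0 0 0 0 0 0 1;0 0 0 0 0 0 1")

```text
clock: 6.9
tool_pos: [529.4, -27.5, 134.2]
orientation: [1.041, 1.309, -1.042]
force: [0.7, 0.4, 0.3]
width: 0.338
```

Run:
```python
from h import *
s,c,T=shot("wrist","w6"); print(s['tool_pos'],s['force'])
im=cv2.imread("pics/w6.png"); cv2.imwrite("pics/w6z.png",cv2.resize(im[140:260,265:385],None,fx=5,fy=5,interpolation=cv2.INTER_CUBIC))
```

```text
[529.41045924 -27.48038437 134.18816842] [0.67747972 0.42427577 0.29793889]
```

View pics/w6z.png

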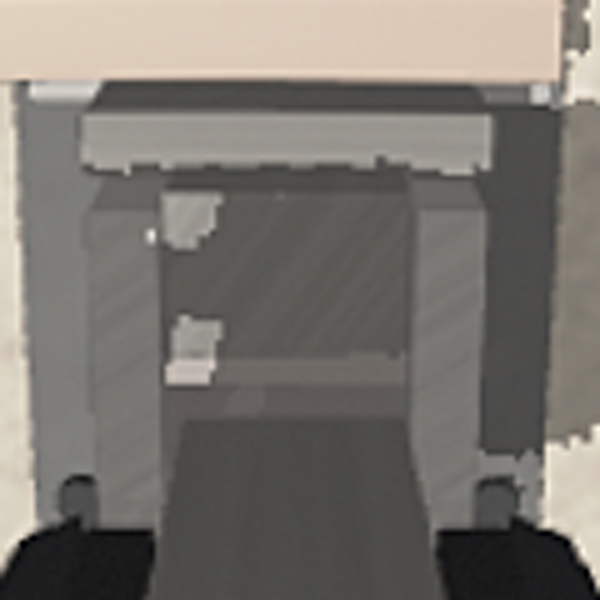

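Run:
```python
from h import *
c,T=load("w6")
def q(u,v,z):
    P=plane(c,(265+u/5-.4,140+v/5-.4),z,T); r=np.linalg.inv(T)@np.append(P,1); return r.round(1)[:3]
z=T[2,3]-48.6
for p in [(181,420),(408,420)]: print("tip",z,q(*p,z))
for p in [(160,390),(411,390),(298,385),(298,358),(88,210),(484,207),(97,520),(475,520)]: print(p,q(*p,78))
```

```text
tip 85.58816842340687 [ 48.6   2.3 -14.7]
tip 85.58816842340687 [48.6  2.4 16.2]
(160, 390) [ 56.2   3.8 -18.1]
(411, 390) [56.2  3.8 17.2]
(298, 385) [56.2  4.6  1.3]
(298, 358) [56.2  8.6  1.3]
(88, 210) [ 56.2  29.9 -27.3]
(484, 207) [56.1 30.4 26.5]
(97, 520) [ 56.2 -16.7 -28.1]
(475, 520) [ 56.2 -16.6  27.1]
```

Call:
arm_command(plan="0 0 0 0 -0.0002 -0.0012 1;0 0 0 0.008 0 0 1;0 0 0 0.012 0 0 1;0 0 0 0.008 0 0 1;0 0 0 0.004 0 0 1;0 0 0 0 0 0 1;0 0 0 0 0 0 1")

```text
clock: 7.65
tool_pos: [528.8, -26.4, 102.3]
orientation: [1.041, 1.309, -1.042]
force: [-0.8, 0.2, -1.3]
width: 0.336
```

Run:
```python
from h import *
s,c,T=shot("wrist","w7"); print(s['tool_pos'],s['force'],s['ft_torque'])
s,c,T=shot("wrist","w7b"); print(s['tool_pos'],s['force'],s['ft_torque'])
im=cv2.imread("pics/w7.png"); cv2.imwrite("pics/w7z.png",cv2.resize(im[140:300,245:405],None,fx=3.7,fy=3.7,interpolation=cv2.INTER_CUBIC))
```

```text
[528.83470158 -26.41189826 102.34251889] [-0.83108702  0.17498994 -1.31151395] [-0.02853758  0.24010129 -0.03783773]
[528.86530164 -26.43450786 102.54205069] [-1.51125789 -0.49411307 -0.86150421] [-0.05201531  0.28249491 -0.03867765]
```

View pics/w7z.png

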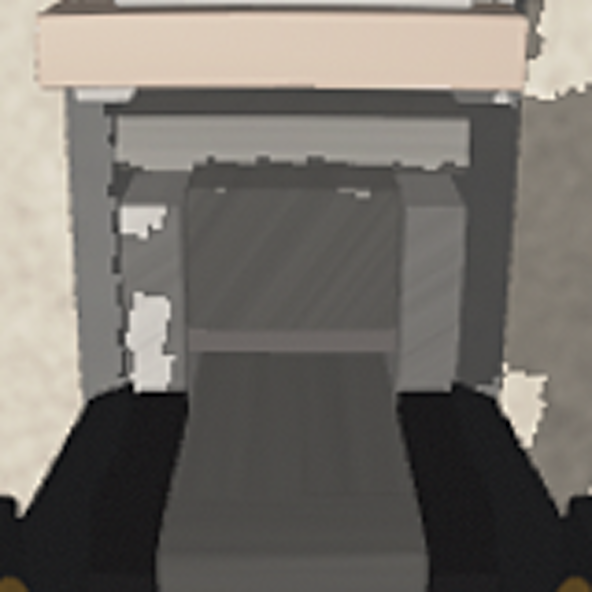

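Call:
arm_command(plan="0 0 0 0 -0.0004 0 1;0 0 0 0.003 0 0 1;0 0 0 0.003 0 0 1;0 0 0 0 0 0 1;0 0 0 0 0 0 1")

```text
clock: 8.25
tool_pos: [528.4, -26.5, 96.2]
orientation: [1.041, 1.308, -1.042]
force: [-3.1, 0.4, -2.6]
width: 0.338
```

Run:
```python
from h import *
s=robot.read_state(); print(s['tool_pos'],s['force'],s['ft_torque'])
```

```text
[528.39121099 -26.48320649  96.21118332] [-3.1310103   0.36185474 -2.55892814] [-0.08011458  0.49306958 -0.06156266]
```

Call:
arm_command(plan="0 0 0 0 -0.0006 0 1;0 0 0 0 0 0 1;0 0 0 0 0 0 1")

```text
clock: 8.55
tool_pos: [528.4, -26.6, 96.8]
orientation: [1.041, 1.307, -1.041]
force: [-2.0, 0.3, -1.2]
width: 0.338
```

Run:
```python
from h import *
s=robot.read_state(); print(s['tool_pos'],s['force'],s['ft_torque'])
s,c,T=shot("wrist","w8")
im=cv2.imread("pics/w8.png"); cv2.imwrite("pics/w8z.png",cv2.resize(im[140:300,245:405],None,fx=3.7,fy=3.7,interpolation=cv2.INTER_CUBIC))
```

```text
[528.40399586 -26.57223806  96.75730147] [-1.98931702  0.27923732 -1.23839934] [-0.05035488  0.37083047 -0.01363857]
```

View pics/w8z.png

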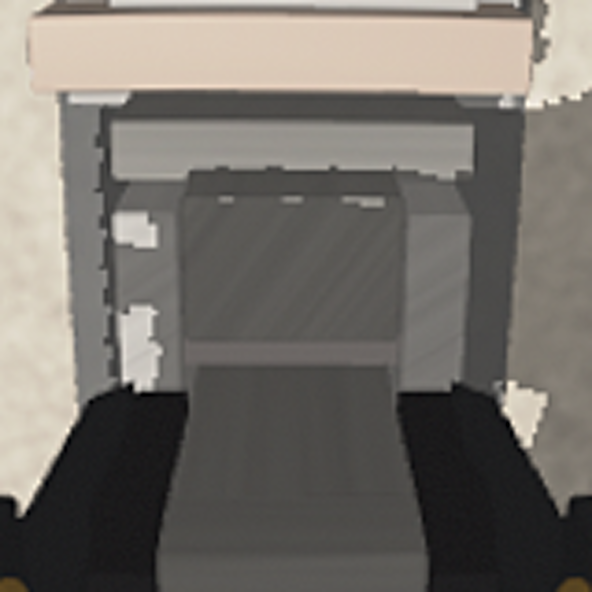

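Call:
arm_command(plan="0 0 0 0 -0.0006 0 1;0 0 0 0.002 0 0 1;0 0 0 0 0 0 1;0 0 0 0 0 0 0.6;0 0 0 0 0 0 0.4;0 0 0 0 0 0 0.2;0 0 0 0 0 0 0;0 0 0 0 0 0 0")

```text
clock: 9.4
tool_pos: [527.9, -26.8, 94.8]
orientation: [1.041, 1.307, -1.041]
force: [0.0, 0.3, 0.1]
width: 0.736
```

Run:
```python
from h import *
s,c,T=shot("wrist","w9");print(s['tool_pos'],s['force'],s['ft_torque'],s['width'])
```

```text
[527.87177375 -26.75805892  94.81927806] [0.00605355 0.34904264 0.09521838] [0.01892028 0.02483694 0.02078822] 0.7358939538676667
```

View pics/w9.png

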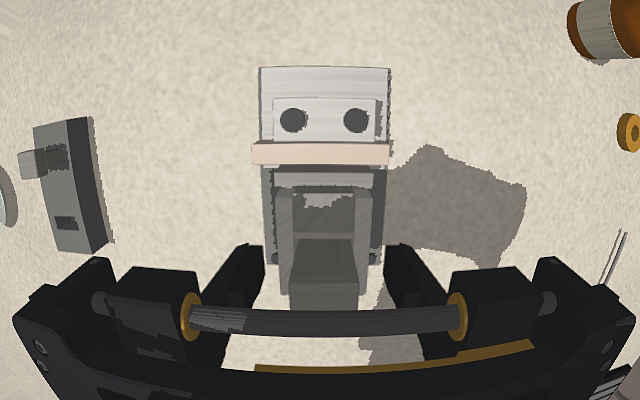

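Call:
arm_command(plan="0 0 0 -0.02 0 0 0;0 0 0 -0.04 0 0 0;0 0 0 -0.045 0 0 0;0 0 0 -0.02 0 0 0;0 0 0 0 0 0 0;0 0 0 0 0 0 0")

```text
clock: 10.05
tool_pos: [527.6, -26.8, 219.5]
orientation: [1.041, 1.307, -1.041]
force: [0.3, 0.7, -0.3]
width: 0.999
```

Run:
```python
from h import *
s,c,T=shot("wrist","w10");print(s['tool_pos'],s['force'])
im=cv2.imread("pics/w10.png"); cv2.imwrite("pics/w10z.png",cv2.resize(im[100:260,245:505],None,fx=3,fy=3,interpolation=cv2.INTER_CUBIC))
t=robot.read_camera("top"); g=lambda u,v:(205+(u)/3.6,170+(v)/3.6)
print(plane(t,g(735,280),120),plane(t,g(697,278),14))
```

```text
[527.61313514 -26.76214302 219.49787023] [ 0.28821738  0.70811774 -0.34530454]
[ 473.22541393 -221.95078048  120.        ] [ 471.33599018 -218.55880876   14.        ]
```

View pics/w10z.png

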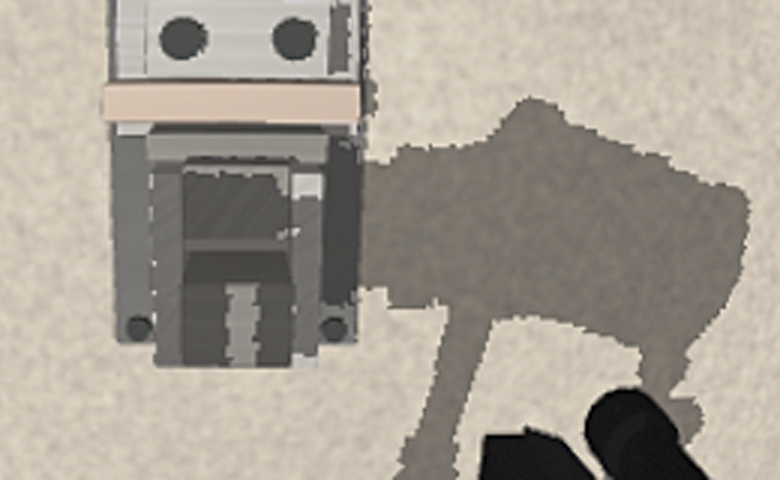

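Run:
```python
from h import *
c,T=load("w10")
for z in (125,130,134,138):
    P=[plane(c,(245+u/3-.33,100+v/3-.33),z,T) for u,v in [(183,282),(291,284),(182,365),(290,365)]]
    m=np.mean(P,0); q=np.linalg.inv(T)@np.append(m,1)
    print(z,np.linalg.norm(P[0]-P[1]),np.linalg.norm(P[2]-P[3]),np.linalg.norm(P[0]-P[2]),m.round(1),q[1:3].round(1))
delta([472-25,-220,235],13)
```

```text
125 29.29710386320808 30.19923704162372 24.238896066401225 [525.4 -28.1 125. ] [-2.5  0.8]
130 28.689077906835667 29.572488402246783 23.735847095042185 [527.1 -27.7 130. ] [-0.7  0.8]
134 28.20265714173771 29.071089490745226 23.33340791795504 [528.5 -27.4 134. ] [0.7 0.8]
138 27.716236376639785 28.56969057924367 22.930968740867783 [529.9 -27.  138. ] [2.1 0.8]
rot deg [-0.06 -0.07  0.19] shift mm in current tool axes [ -17.3 -120.7  170.7] in target axes [ -17.5 -120.8  170.6]
```

Call:
arm_command(plan="0 0 0 -0.005 -0.02 0.03 0;0 0 0 -0.005 -0.025 0.035 0;0 0 0 -0.005 -0.025 0.035 0;0 0 0 0 -0.025 0.035 0;0 0 0 0 -0.025 0.035 0;0 0 0 0 0 0 0;0 0 0 0 0 0 0")

```text
clock: 10.85
tool_pos: [447.6, -219.5, 232.7]
orientation: [1.044, 1.31, -1.044]
force: [-0.2, 0.5, 0.3]
width: 1.0
```

Run:
```python
from h import *
s,c,T=shot("wrist","w11");print(s['tool_pos'],s['force'])
```

```text
[ 447.55075247 -219.45319079  232.68635021] [-0.24167166  0.45700862  0.34353407]
```

View pics/w11.png

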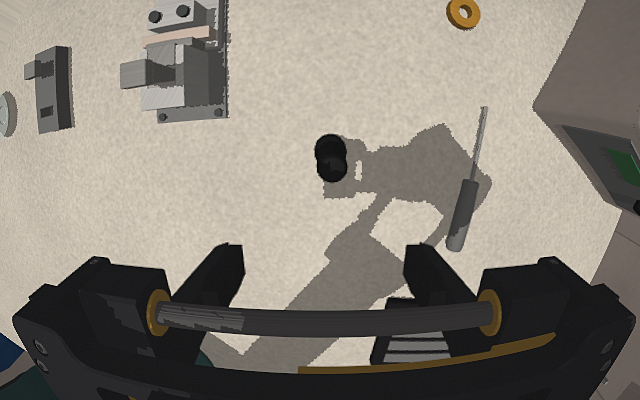

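Run:
```python
from h import *
c,T=load("w11")
im=cv2.imread("pics/w11.png")[120:195,300:370]; cv2.imwrite("pics/w11z.png",cv2.convertScaleAbs(cv2.resize(im,None,fx=8,fy=8,interpolation=cv2.INTER_CUBIC),alpha=2.5,beta=10))
```

```text
(no output)
```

View pics/w11z.png

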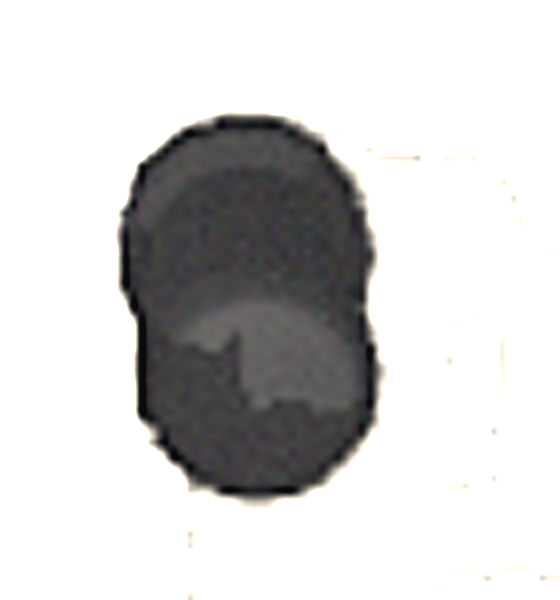

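Run:
```python
from h import *
c,T=load("w11")
def q(u,v,z):
    P=plane(c,(300+u/8-.44,120+v/8-.44),z,T); r=np.linalg.inv(T)@np.append(P,1); return P.round(1),r[1:3].round(1)
for p,z in [((258,397),120),((258,493),118),((138,390),112),((378,370),112),((122,235),20),((370,235),20),((246,115),10),((246,115),20)]: print(p,z,q(*p,z))
```

```text
(258, 397) 120 (array([ 474.5, -221.1,  120. ]), array([26.2,  7.8]))
(258, 493) 118 (array([ 463.6, -223.6,  118. ]), array([15.,  8.]))
(138, 390) 112 (array([ 470.6, -208.6,  112. ]), array([25.2, -5.2]))
(378, 370) 112 (array([ 478.7, -233.8,  112. ]), array([27.5, 21.2]))
(122, 235) 20 (array([ 472.8, -203.4,   20. ]), array([28.7, -9.5]))
(370, 235) 20 (array([ 480.9, -238.7,   20. ]), array([28.8, 26.8]))
(246, 115) 10 (array([ 493. , -217.5,   10. ]), array([45.3,  8.8]))
(246, 115) 20 (array([ 494. , -217.1,   20. ]), array([46.3,  8.6]))
```

Call:
arm_command(plan="0 0 0 0 0.027 0.0082 0;0 0 0 0.02 0 0 0;0 0 0 0.035 0 0 0;0 0 0 0.035 0 0 0;0 0 0 0.035 0 0 0;0 0 0 0.0247 0 0 0;0 0 0 0.013 0 0 0;0 0 0 0 0 0 0;0 0 0 0 0 0 0")

```text
clock: 11.8
tool_pos: [477.8, -220.8, 72.5]
orientation: [1.04, 1.308, -1.04]
force: [0.3, -0.1, 0.0]
width: 0.999
```

Run:
```python
from h import *
s,c,T=shot("wrist","w12");print(s['tool_pos'],s['force'])
```

```text
[ 477.80442273 -220.80460427   72.54645802] [ 0.30492264 -0.05208094  0.04594136]
```

View pics/w12.png

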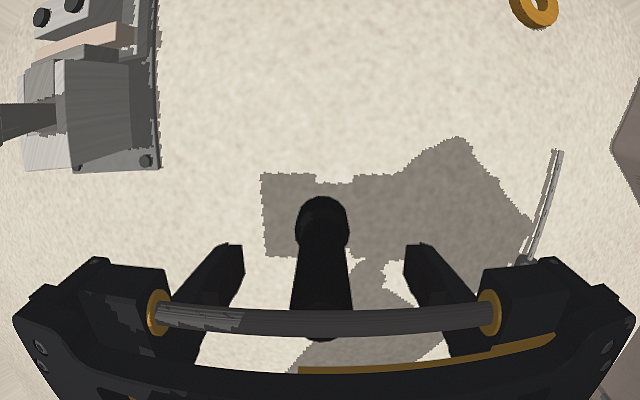

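Run:
```python
from h import *
c,T=load("w12")
for z in (5,28):
    P=plane(c,(322,196.5),z,T); r=np.linalg.inv(T)@np.append(P,1); print(z,r.round(1))
for z in (20,):
  for u in (295,349):
    P=plane(c,(u,230),z,T); r=np.linalg.inv(T)@np.append(P,1); print(z,r.round(1))
```

```text
5 [67.6 15.8 -0.3  1. ]
28 [44.6 22.9 -0.2  1. ]
20 [ 52.5  -4.2 -19.2   1. ]
20 [52.5 -4.1 18.7  1. ]
```

Call:
arm_command(plan="0 0 0 0 0 0 1;0 0 0 0 0 0 1;0 0 0 0 0 0 1;0 0 0 0 0 0 1;0 0 0 0 0 0 1;0 0 0 0 0 0 1;0 0 0 0 0 0 1;0 0 0 0 0 0 1;0 0 0 0 0 0 1", force=50)

```text
clock: 12.75
tool_pos: [476.9, -221.2, 71.9]
orientation: [1.041, 1.308, -1.041]
force: [0.1, 0.5, -0.5]
width: 0.304
```

Run:
```python
from h import *
s=robot.read_state();print(s['tool_pos'],s['force'],s['width']*88)
```

```text
[ 476.88238947 -221.18332629   71.85512368] [ 0.09555214  0.54321728 -0.47942197] 26.744390278411757
```

Call:
arm_command(plan="0 0 0 -0.01 0 0 1;0 0 0 -0.03 0 0 1;0 0 0 -0.035 0 0 1;0 0 0 -0.035 0 0 1;0 0 0 -0.035 0 0 1;0 0 0 -0.015 0 0 1;0 0 0 0 0 0 1")

```text
clock: 13.45
tool_pos: [478.5, -222.0, 234.9]
orientation: [1.041, 1.302, -1.039]
force: [0.3, -0.1, -2.6]
width: 0.306
```

Run:
```python
from h import *
s=robot.read_state();print(s['tool_pos'],s['force'],s['width']*88); delta([527.5,-27.3,232],13)
```

```text
[ 478.5014642  -222.02898775  234.90855051] [ 0.25218414 -0.10002701 -2.59133178] 26.942452025748317
rot deg [-0.05  0.21 -0.24] shift mm in current tool axes [   2.6   91.4 -178.8] in target axes [   2.9   91.5 -178.7]
```

Call:
arm_command(plan="0 0 0 0 0.012 -0.025 1;0 0 0 0 0.016 -0.031 1;0 0 0 0 0.016 -0.031 1;0 0 0 0 0.016 -0.031 1;0 0 0 0 0.016 -0.031 1;0 0 0 0 0.0155 -0.0298 1;0 0 0 0 0 0 1;0 0 0 0 0 0 1")

```text
clock: 14.25
tool_pos: [524.8, -25.9, 229.5]
orientation: [1.038, 1.312, -1.042]
force: [-0.6, -1.1, -3.2]
width: 0.304
```

Run:
```python
from h import *
s,c,T=shot("wrist","w13");print(s['tool_pos'],s['force']); delta([527.5,-27.3,232],13)
s,c,T=shot("scene","s13")
im=cv2.imread("pics/s13.png"); cv2.imwrite("pics/s13z.png",cv2.resize(im[60:240,240:420],None,fx=3.3,fy=3.3,interpolation=cv2.INTER_CUBIC))
```

```text
[524.76933645 -25.85611225 229.45438614] [-0.59795066 -1.05696893 -3.18540309]
rot deg [-0.01 -0.03  0.21] shift mm in current tool axes [-2.2  2.4  1.3] in target axes [-2.2  2.4  1.3]
```

View pics/w13.png

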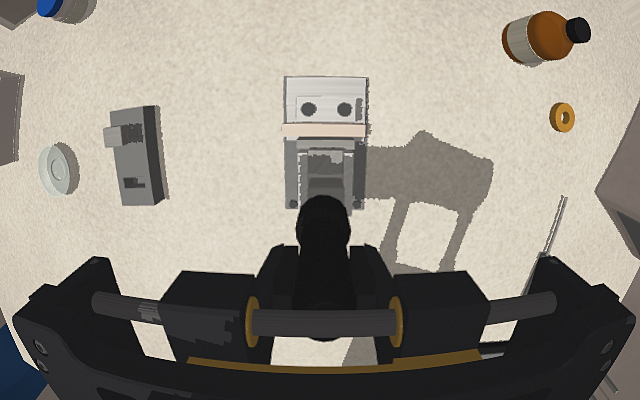

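View pics/s13z.png

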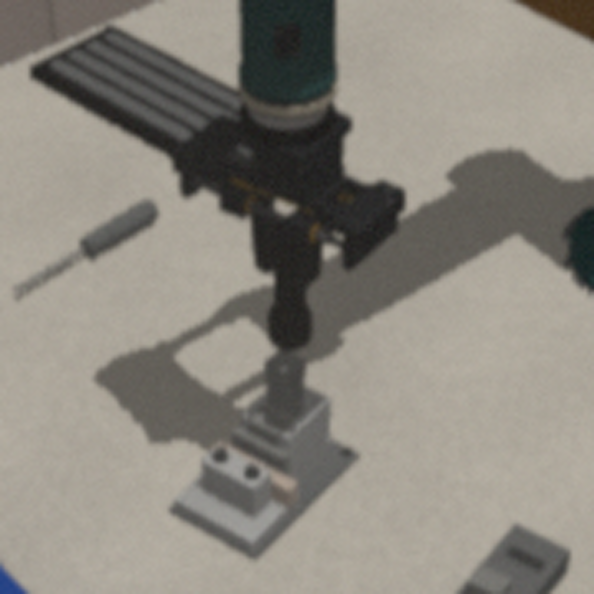

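Call:
arm_command(plan="0 0 0 0.004 0.0024 0.0013 1;0 0 0 0.006 0 0 1;0 0 0 0.004 0 0 1;0 0 0 0.002 0 0 1;0 0 0 0 0 0 1;0 0 0 0 0 0 1")

```text
clock: 14.95
tool_pos: [528.8, -27.3, 216.1]
orientation: [1.041, 1.308, -1.041]
force: [-0.5, -0.1, -3.0]
width: 0.303
```

Call:
arm_command(plan="0 0 0 0.001 0 0 1;0 0 0 0.001 0 0 1;0 0 0 0 0 0 1")

```text
clock: 15.25
tool_pos: [528.7, -27.2, 213.9]
orientation: [1.041, 1.308, -1.041]
force: [0.1, 1.4, -2.8]
width: 0.306
```

Call:
arm_command(plan="0 0 0 0.001 0 0 1;0 0 0 0.001 0 0 1;0 0 0 0.001 0 0 1;0 0 0 0.001 0 0 1;0 0 0 0 0 0 1")

```text
clock: 15.75
tool_pos: [528.6, -27.2, 209.8]
orientation: [1.041, 1.308, -1.041]
force: [0.5, -0.4, -1.7]
width: 0.305
```

Call:
arm_command(plan="0 0 0 0.001 0 0 1;0 0 0 0.001 0 0 1;0 0 0 0.001 0 0 1;0 0 0 0 0 0 1")

```text
clock: 16.15
tool_pos: [528.6, -27.2, 206.8]
orientation: [1.041, 1.308, -1.041]
force: [0.6, -0.0, -1.5]
width: 0.304
```

Call:
arm_command(plan="0 0 0 0.001 0 0 1;0 0 0 0.001 0 0 1;0 0 0 0 0 0 1")

```text
clock: 16.45
tool_pos: [528.8, -27.3, 205.0]
orientation: [1.041, 1.307, -1.041]
force: [-0.9, -0.6, -2.3]
width: 0.303
```

Call:
arm_command(plan="0 0 0 0.001 0 0 1;0 0 0 0.001 0 0 1;0 0 0 0 0 0 1")

```text
clock: 16.75
tool_pos: [529.0, -27.4, 203.3]
orientation: [1.041, 1.307, -1.041]
force: [-1.0, 0.1, 0.7]
width: 0.304
```

Call:
arm_command(plan="0 0 0 0.001 0 0 1;0 0 0 0.001 0 0 1;0 0 0 0 0 0 1")

```text
clock: 17.05
tool_pos: [529.0, -27.2, 201.1]
orientation: [1.041, 1.307, -1.041]
force: [0.2, 0.1, 0.6]
width: 0.306
```

Call:
arm_command(plan="0 0 0 0.001 0 0 1;0 0 0 0.001 0 0 1;0 0 0 0 0 0 1")

```text
clock: 17.35
tool_pos: [529.0, -27.2, 199.0]
orientation: [1.042, 1.307, -1.041]
force: [0.6, -0.1, 1.7]
width: 0.306
```

Call:
arm_command(plan="0 0 0 0.0005 0 0 1;0 0 0 0.0005 0 0 1;0 0 0 0.0005 0 0 1;0 0 0 0 0 0 1")

```text
clock: 17.75
tool_pos: [529.1, -27.2, 197.8]
orientation: [1.042, 1.307, -1.041]
force: [1.7, 1.3, 2.3]
width: 0.304
```

Call:
arm_command(plan="0 0 0 0.0005 0 0 1;0 0 0 0.0005 0 0 1;0 0 0 0 0 0 1")

```text
clock: 18.05
tool_pos: [529.0, -27.2, 196.6]
orientation: [1.042, 1.307, -1.041]
force: [2.1, 0.0, 3.2]
width: 0.306
```

Call:
arm_command(plan="0 0 0 0.0005 0 0 1;0 0 0 0.0005 0 0 1;0 0 0 0 0 0 1")

```text
clock: 18.35
tool_pos: [529.0, -27.2, 195.6]
orientation: [1.041, 1.307, -1.041]
force: [1.5, 1.0, 3.0]
width: 0.304
```

Call:
arm_command(plan="0 0 0 0.0005 0 0 1;0 0 0 0.0005 0 0 1;0 0 0 0 0 0 1")

```text
clock: 18.65
tool_pos: [528.9, -27.2, 194.5]
orientation: [1.041, 1.307, -1.041]
force: [2.4, 0.5, 3.7]
width: 0.305
```

Call:
arm_command(plan="0 0 0 0.0005 0 0 1;0 0 0 0.0005 0 0 1;0 0 0 0 0 0 1")

```text
clock: 18.95
tool_pos: [528.9, -27.2, 193.5]
orientation: [1.041, 1.307, -1.041]
force: [3.1, 1.0, 3.0]
width: 0.303
```

Call:
arm_command(plan="0 0 0 0.0005 0 0 1;0 0 0 0.0005 0 0 1;0 0 0 0.0005 0 0 1;0 0 0 0 0 0 1")

```text
clock: 19.35
tool_pos: [528.9, -27.2, 192.0]
orientation: [1.041, 1.307, -1.041]
force: [4.2, 0.0, 4.7]
width: 0.303
```

Call:
arm_command(plan="0 0 0 0.0005 0.0004 0 1;0 0 0 0.0005 0.0002 0 1;0 0 0 0 0 0 1")

```text
clock: 19.65
tool_pos: [529.2, -27.1, 190.8]
orientation: [1.041, 1.308, -1.041]
force: [2.9, 0.4, 3.4]
width: 0.303
```

Call:
arm_command(plan="0 0 0 0.0005 0.0003 0 1;0 0 0 0.0005 0.0002 0 1;0 0 0 0 0 0 1")

```text
clock: 19.95
tool_pos: [529.4, -27.0, 189.6]
orientation: [1.041, 1.308, -1.042]
force: [2.2, 0.2, 3.0]
width: 0.305
```

Call:
arm_command(plan="0 0 0 0.0005 0.0002 0 1;0 0 0 0.0005 0.0001 0 1;0 0 0 0.0005 0.0001 0 1;0 0 0 0 0 0 1")

```text
clock: 20.35
tool_pos: [529.8, -26.9, 188.1]
orientation: [1.041, 1.308, -1.042]
force: [1.1, 0.4, 1.9]
width: 0.302
```

Call:
arm_command(plan="0 0 0 0.0005 0 0 1;0 0 0 0.0005 0 0 1;0 0 0 0.0005 0 0 1;0 0 0 0 0 0 1")

```text
clock: 20.75
tool_pos: [530.0, -26.9, 186.8]
orientation: [1.041, 1.308, -1.041]
force: [0.1, 0.6, 2.2]
width: 0.304
```

Call:
arm_command(plan="0 0 0 0.0005 0 0 1;0 0 0 0.0005 0 0 1;0 0 0 0.0005 0 0 1;0 0 0 0 0 0 1")

```text
clock: 21.15
tool_pos: [530.1, -26.9, 185.4]
orientation: [1.041, 1.308, -1.041]
force: [0.6, 0.5, 2.2]
width: 0.303
```

Call:
arm_command(plan="0 0 0 0.0005 0 0 1;0 0 0 0.0005 0 0 1;0 0 0 0.0005 0 0 1;0 0 0 0 0 0 1")

```text
clock: 21.55
tool_pos: [530.2, -26.9, 183.9]
orientation: [1.041, 1.308, -1.041]
force: [1.2, 0.5, 2.0]
width: 0.306
```

Call:
arm_command(plan="0 0 0 0.0005 0.0001 0 1;0 0 0 0.0005 0 0 1;0 0 0 0.0005 0 0 1;0 0 0 0 0 0 1")

```text
clock: 21.95
tool_pos: [530.3, -26.9, 182.4]
orientation: [1.041, 1.308, -1.041]
force: [1.9, 0.4, 2.4]
width: 0.302
```

Call:
arm_command(plan="0 0 0 0.0005 0.0002 0 1;0 0 0 0.0005 0 0 1;0 0 0 0.0005 0 0 1;0 0 0 0 0 0 1")

```text
clock: 22.35
tool_pos: [530.5, -26.8, 180.9]
orientation: [1.041, 1.308, -1.041]
force: [-0.2, 0.6, 1.3]
width: 0.303
```

Call:
arm_command(plan="0 0 0 0.0005 0 0 1;0 0 0 0.0005 0.0001 0 1;0 0 0 0.0005 0 0 1;0 0 0 0 0 0 1")

```text
clock: 22.75
tool_pos: [530.8, -26.8, 180.3]
orientation: [1.041, 1.307, -1.041]
force: [-0.4, 0.2, 6.4]
width: 0.304
```

Call:
arm_command(plan="0 0 0 0.0002 0 0 1;0 0 0 0 0 0 1")

```text
clock: 22.95
tool_pos: [530.8, -26.8, 180.3]
orientation: [1.041, 1.307, -1.041]
force: [-0.9, 0.5, 7.1]
width: 0.303
```

Call:
arm_command(plan="0 0 0 0.0003 0 0 1;0 0 0 0.0002 0 0 1;0 0 0 0 0 0 1")

```text
clock: 23.25
tool_pos: [530.9, -26.8, 180.2]
orientation: [1.041, 1.307, -1.041]
force: [-2.1, -0.1, 9.3]
width: 0.306
```

Call:
arm_command(plan="0 0 0 0.0003 0 0 1;0 0 0 0 0 0 1;0 0 0 0 0 0 1")

```text
clock: 23.55
tool_pos: [531.0, -26.8, 180.2]
orientation: [1.041, 1.307, -1.04]
force: [-2.2, -0.4, 10.1]
width: 0.307
```

Call:
arm_command(plan="0 0 0 -0.001 0 0 1;0 0 0 -0.003 0 0 1;0 0 0 -0.01 0 0 1;0 0 0 -0.02 0 0 1;0 0 0 -0.03 0 0 1;0 0 0 0 0 0 1")

```text
clock: 24.15
tool_pos: [532.9, -27.1, 246.5]
orientation: [1.043, 1.302, -1.037]
force: [1.5, -0.1, -1.8]
width: 0.3
```

Run:
```python
from h import *
s,c,T=shot("wrist","w14");print(s['tool_pos'],s['force'])
im=cv2.imread("pics/w14.png"); cv2.imwrite("pics/w14z.png",cv2.resize(im[60:300,220:420],None,fx=2.5,fy=2.5,interpolation=cv2.INTER_CUBIC))
s,c,T=shot("scene","s14")
im=cv2.imread("pics/s14.png"); cv2.imwrite("pics/s14z.png",cv2.resize(im[60:240,240:420],None,fx=3.3,fy=3.3,interpolation=cv2.INTER_CUBIC))
delta([477,-221,240],13)
```

```text
[532.94032551 -27.11077651 246.53005101] [ 1.5306009  -0.09773604 -1.80871206]
rot deg [-0.06  0.01 -0.03] shift mm in current tool axes [  2.4 -95.8 177.2] in target axes [  2.4 -95.9 177.1]
```

View pics/w14z.png

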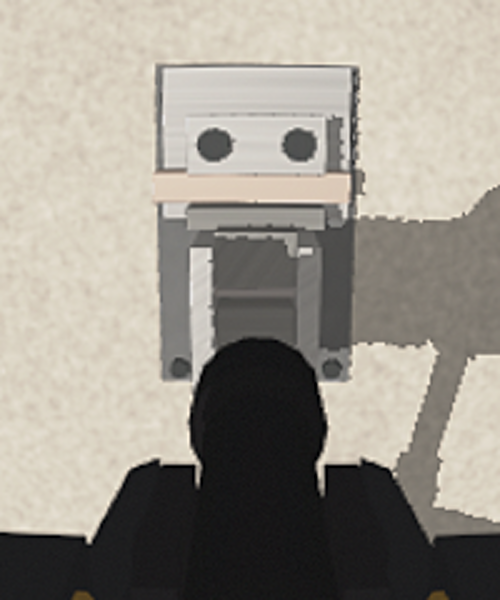

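View pics/s14z.png

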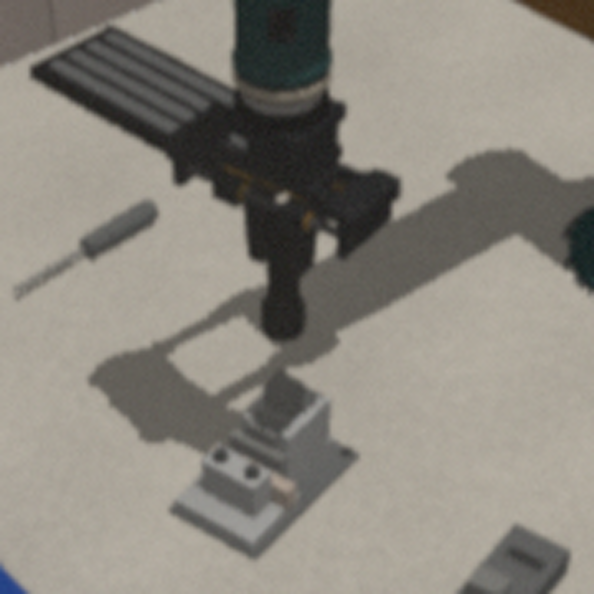

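Call:
arm_command(plan="0 0 0 0 -0.012 0.025 1;0 0 0 0 -0.018 0.032 1;0 0 0 0 -0.018 0.032 1;0 0 0 0 -0.018 0.032 1;0 0 0 0 -0.018 0.032 1;0 0 0 0 -0.012 0.024 1;0 0 0 0 0 0 1;0 0 0 0 0 0 1")

```text
clock: 25.05
tool_pos: [475.4, -220.6, 240.3]
orientation: [1.043, 1.311, -1.043]
force: [0.8, 0.1, -3.0]
width: 0.304
```

Run:
```python
from h import *
s=robot.read_state();print(s['tool_pos'],s['force']); delta([477,-221,72],13)
```

```text
[ 475.44046921 -220.60750882  240.30804296] [ 0.7844214   0.14802522 -3.00904964]
rot deg [-0.16 -0.17  0.15] shift mm in current tool axes [168.3   1.9   1.2] in target axes [168.3   1.4   0.7]
```

Call:
arm_command(plan="0 0 0 0.02 0 0 1;0 0 0 0.035 0 0 1;0 0 0 0.035 0 0 1;0 0 0 0.035 0 0 1;0 0 0 0.025 0 0 1;0 0 0 0.01 0 0 1;0 0 0 0 0 0 1;0 0 0 0 0 0 1")

```text
clock: 25.85
tool_pos: [477.5, -220.6, 83.3]
orientation: [1.041, 1.307, -1.04]
force: [0.2, 1.1, -2.9]
width: 0.298
```

Run:
```python
from h import *
s,c,T=shot("wrist","w15");print(s['tool_pos'],s['force'])
s,c,T=shot("scene","s15")
im=cv2.imread("pics/s15.png"); cv2.imwrite("pics/s15z.png",cv2.resize(im[60:200,230:370],None,fx=4,fy=4,interpolation=cv2.INTER_CUBIC))
```

```text
[ 477.54083247 -220.59456465   83.30400344] [ 0.21258438  1.14636302 -2.93698128]
```

View pics/s15z.png

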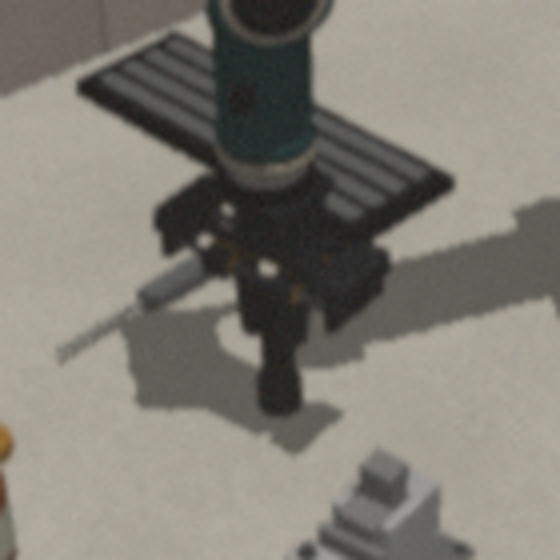

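View pics/w15.png

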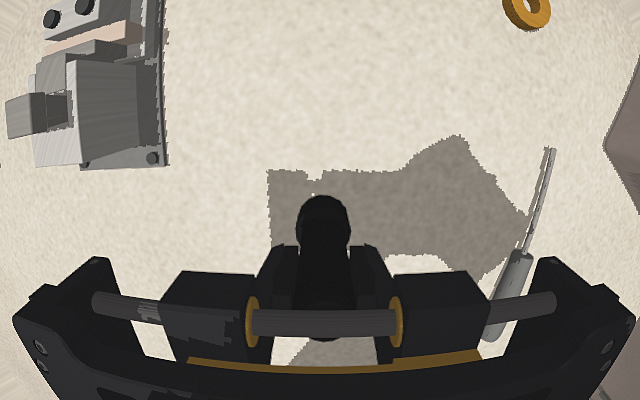

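Call:
arm_command(plan="0 0 0 0.004 0 0 1;0 0 0 0.004 0 0 1;0 0 0 0.001 0 0 1;0 0 0 0.001 0 0 1;0 0 0 0 0 0 1;0 0 0 0 0 0 1")

```text
clock: 26.55
tool_pos: [476.6, -220.9, 72.5]
orientation: [1.041, 1.308, -1.041]
force: [-0.1, -0.2, -2.7]
width: 0.302
```

Call:
arm_command(plan="0 0 0 0.0007 0 0 1;0 0 0 0.0007 0 0 1;0 0 0 0 0 0 1")

```text
clock: 26.85
tool_pos: [477.1, -220.9, 71.8]
orientation: [1.041, 1.307, -1.041]
force: [-1.0, 0.1, 4.3]
width: 0.303
```

Contact at 72 mm, the same height as at the grasp. I'll release, retreat and check.

Call:
arm_command(plan="0 0 0 -0.0008 0 0 1;0 0 0 0 0 0 1;0 0 0 0 0 0 0.6;0 0 0 0 0 0 0.5;0 0 0 0 0 0 0.3;0 0 0 0 0 0 0;0 0 0 0 0 0 0;0 0 0 0 0 0 0;0 0 0 0 0 0 0;0 0 0 0 0 0 0")

```text
clock: 27.85
tool_pos: [476.7, -220.8, 71.9]
orientation: [1.041, 1.308, -1.041]
force: [-0.3, 0.3, 0.1]
width: 0.996
```

Call:
arm_command(plan="0 0 0 -0.01 0 0 0;0 0 0 -0.03 0 0 0;0 0 0 -0.04 0 0 0;0 0 0 -0.04 0 0 0;0 0 0 -0.03 0 0 0;0 0 0 -0.02 -0.015 0 0;0 0 0 0 -0.015 0 0;0 0 0 0 0 0 0;0 0 0 0 0 0 0")

```text
clock: 28.75
tool_pos: [446.3, -227.1, 240.4]
orientation: [1.042, 1.309, -1.042]
force: [0.1, 0.3, -0.0]
width: 1.001
```

Run:
```python
from h import *
s,c,T=shot("wrist","w16");print(s['clock'],s['tool_pos'],s['force'],s['width'])
s,c,T=shot("scene","s16")
im=cv2.imread("pics/s16.png"); cv2.imwrite("pics/s16z.png",cv2.resize(im[110:250,270:430],None,fx=4,fy=4,interpolation=cv2.INTER_CUBIC))
```

```text
28.75 [ 446.32748296 -227.14556476  240.40411267] [ 0.13498562  0.28426407 -0.00525192] 1.0013472087334077
```

View pics/w16.png

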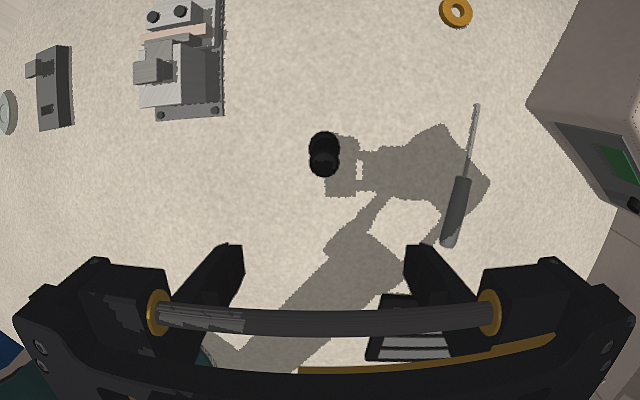

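View pics/s16z.png

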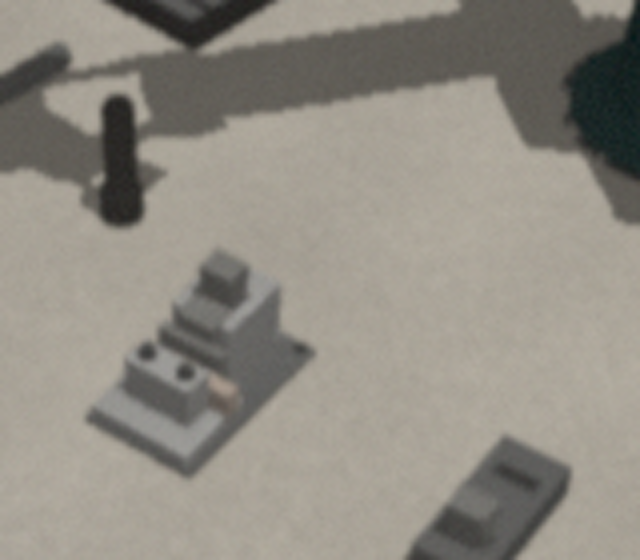

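Run:
```python
from station import robot
print(robot.job_done(), robot.read_state()['clock'])
```

```text
the job is handed in; nothing more can be done
the job is handed in; nothing more can be done
```

I moved the long wedge from the parking block into the clamp slot, let go of it, and pressed it down with the tapper until it stopped. The tapper is back on the bench at its old spot, and the job was handed in at about 29 s.

- **Driving the wedge:** The tapper touched the head at about 38 mm depth. Resistance stayed around 4 to 7 N, then rose sharply at about 61 to 62 mm. I stopped at about 12.5 N, when the wedge no longer moved. At no point did I see a sign of overloading the bar.
- **Last checks:** The final pictures show the wedge upright and deep in the slot. The bar is in its seat, the tapper is standing, and the short wedge looks undisturbed, as do the bystanders in view. The gripper was open and clear, reading about 0 N.
- **Not confirmed:** I had no way to measure the force on the bar or the jaw travel. From the wedge depth I estimate the jaw moved about 4 mm; that the bar is held is judged only from the resistance felt.
- **Small disagreement:** While I lowered the wedge it rubbed one slot face with up to about 3 N sideways. I shifted it by about 1.6 mm in all before letting go.

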